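# Latch the vise's spring plunger down

### The arm

A 6-joint arm with a two-finger parallel gripper is mounted at the origin on the work surface. World frame = base frame: x ahead of the robot, y to its left, z up, the work surface at z = 0. Lengths are in m, angles in rad, forces in N, time in s.
With the tool pointing down it reaches from about 0.3 to 0.875 m from the base axis. Payload 6.4 kg.
Tool frame: the origin (TCP) lies between the finger pads; the fingertips stand ctrl.tip_extent ahead of it and the grasp point (between the pads) is the TCP (ctrl.tip_extent is the distance from the TCP to the fingertips, in m); z points along the fingers, y is the line along which they close (so a half turn about z gives the same grasp; the last joint's range is limited). The gripper opens to 85 mm and grips with 20 to 120 N. Pads are 22 mm wide; open, the fingers measure 114 mm over their backs; the gripper's body (76 mm by 85 mm) begins 54 mm behind the grasp point. The pads swing forward as they close: fully open they stand 13 mm farther back than shut.
Start: joints at [1.113, 0.181, 1.607, -0, 1.354, -0.206], TCP at [0.143, 0.557, 0.25] pointing down, gripper open.
Joint ranges: [-2.99, 2.99], [-0.89, 2.07], [0.3, 2.58], [-1.14, 4.28], [0, 2.63], [-3.12, 3.12]. Speed limits (rad/s): [2.57, 2.57, 3.01, 3.14, 3.14, 3.14].

### API

Orientations are given as a unit quaternion [w, x, y, z].
In Python, from bench import ctrl gives the robot as it stands.
- The arm moves only by the tool send_rows, never from a script. Its arguments are lists of equal length, an entry for each row: "dr": the turn, a rotation vector about the tool's x, y, z in units of 6 degrees (1.0 is 6 degrees), a list of three; "xyz": the shift along the tool's x, y, z in cm, a list of three; "jaw": the opening in per cent of the stroke, from 0 (shut) to 100 (fully open). In form: {"dr": [[wx, wy, wz], ...], "xyz": [[dx, dy, dz], ...], "jaw": [jaw, ...]}. A call has exactly 8 rows; each row is the pose to reach, as a shift and turn from the pose commanded when the call began, along the tool's axes at that moment; what a row does not reach only later rows make up. A row lasts 1/8 s, in which the tool goes at most 62.5 mm and 10.7 degrees, less where a joint would pass 70% of its speed; a pose out of reach is approached as far as the arm can. A call with a gripper value outside its range is refused whole. The fingers move at their own pace and stop on an object; the grip force is fixed at half the most. Time passes only in rows, so rows that repeat a pose let the fingers close, or fill a call up. It gives the time, the measured TCP pose, the force, the opening and the grip force at its end, in the units of the state.
- ctrl.get_obs(): the state, without advancing time (a new reading comes with each control period).
- ctrl.camera(name): name is "scene" or "side" or "wrist"; returns the picture (480x640x3 uint8, red, green, blue); there is no depth.
- ctrl.calibration(name): a dict with "camera_matrix" (3x3 intrinsics, pixels), "world_from_camera" (4x4, takes a point from camera to world coordinates). Camera axes: x right, y up, looking along -z (the intrinsics and any distortion apply to the point x, -y, -z); pixel columns grow to the right and rows downward; lengths in m; the calibration is good to about 2 mm. A picture is of the moment at which its call begins: read the wrist's pose just before it. calibration takes no time and is no camera call; for the wrist camera it gives the pose at the moment of the call.
- ctrl.hand_in(): hands the job in; it is judged then, once.
The state is a dict: "time_s": time; "q": joint angles; "dq": joint speeds; "joint_efforts": joint torques, N m; "eef_pos": TCP position; "eef_rot": TCP orientation; "wrist_force": force on the tool from outside, world axes, zero at the start; "torque": the same for the moment, N m; "opening": opening from 0.0 (shut) to 1.0 (fully open); "grasp_force": force on a finger pad.
Only numpy, scipy, OpenCV 4.12 (cv2) and the standard library are available. Lean on these libraries where they do the work, as an engineer would, in place of code of your own. Each camera call takes 0.05 s, during which the arm holds its last target. There are 200 camera calls.

### The job

On the fly-tying vise's base, press the spring plunger down gently until it rests on its rubber stop, then, keeping it down, slide the keeper on its head fully under the catch and let go, so that the catch holds the plunger down. Ram neither the stop nor the catch, and leave the other things on the bench where they are.

Things in the scene. Friction and masses are not known exactly. Their poses are not given: they have to be found in the camera images.
- base: the vise's dark cast base, fixed: plate 16 mm thick, reaching 50 mm to -x, 190 mm to +x and 110 mm to each side of the origin, which lies at table height on the plunger's axis; z up. The 46 x 46 mm plunger housing, top 45 mm up, stands at the origin, the catch on its +y side. The vise's post stands at x 165, y -85 mm; its head, 185 to 215 mm up, spans y -180 to -27 mm
- plunger (a joint): travel of the steel plunger, m: 0 up, grows as it is pressed down. Its head (46 x 44 x 6 mm) starts with its underside 72 mm above the table and meets the rubber stop after 18 mm, give or take 6 mm as the catch is set. The spring pushes up with 4 N at 0, plus 0.2 N per mm
- keeper (a joint): travel of the keeper along the base's +y on the plunger's head, m: starts at 0 to 0.003, friction about 1 N. At 0.004 its barb meets the catch's tooth and passes below it only while the plunger is within 1.5 mm of its stop; past 0.016 it is behind the tooth, and when let go the spring lifts it about 4 mm into the pocket there. At 0.0205 it meets the back wall
- rib_foot (a point): centre of the foot of the keeper's black upright rib, on top of the keeper's aluminium plate; 83 mm above the table when the plunger is up; moves with the keeper. Rib: 12 mm wide (base's x), 24 mm long (y), 24 mm tall. Plate: 44 mm (x) by 40 mm (y), 5 mm thick. Pinch the rib across its 12 mm, the fingertips on the plate beside it (fingers open over 40 mm would straddle the plate), and press the plunger through the keeper
- barb_top (a point): top of the upturned barb at the end of the keeper's tongue, in the middle: 38 mm to the base's +y of the rib's centre, 3 mm higher than the plate's upper face. The barb is 18 mm wide (x) and 6 mm long (y)
- catch: bracket on the base clamping a dark steel hook, 30 mm wide (x): back wall y 61.5 to 71, roof from there to y 45, its top at z 92, a tooth (y 45 to 51) hanging to z 69.5 mm, the pocket behind it 3.9 mm higher. The hook and its stop are set together up to 6 mm higher or lower than this; the pose does not show it. Origin and axes as the base's. Over 16 N in all on catch and stop harms them
- stop_mid (a point): middle of the rubber stop as designed, 54 mm above the table: two pads under the plunger's head, 6 mm wide, at x +-19.5 mm, 30 mm long. The real stop lies up to 6 mm higher or lower, as the catch is set, and must be felt. It gives about 12 N per mm; the 16 N on it are reached at a total downward push of about 24 N, spring included
- spool_pale: thread spool with pale thread, 28 mm diameter, 30 mm tall, upright; starts in a tray of the base (on its 16 mm thick plate); origin under its centre
- spool_dark: thread spool with black thread, 28 mm diameter, 30 mm tall, upright; starts in another tray of the base; origin under its centre
- cap: small open orange cap, 30 mm diameter, 26 mm tall, on the table; origin under its centre
- cement: small closed jar, 32 mm diameter, 50 mm tall, on the table; origin under its centre
- hook_box: flat clear box, 70 x 45 x 14 mm, on the table; origin under its centre
- bobbin: wire bobbin holder with a spool, lying on the table, 38 mm wide, about 120 mm long, 28 mm high; origin under the spool, its tube towards +y
- wax: grey wax stick, upright cylinder, 22 mm diameter, 55 mm tall, on the table; origin under its centre

How it is judged:
On the way, in this order (a step that is already met when the one before it is completed fails the run):
1. the plunger is pressed down with the keeper still in front of the catch (value of joint plunger above 0.0095 m and value of joint keeper below 0.01 m), for 0.05 s.
2. the keeper's barb is slid past the tooth of the catch while the plunger is down (value of joint keeper above 0.0158 m and value of joint plunger above 0.005 m), for 0.1 s.
At the end, for the whole second after the job is handed in: the keeper stands at more than 15.5 mm with its barb behind the tooth, and the plunger, let go, is held down by the catch: pressed between 5 and 20.5 mm, at rest (below 5 mm/s) (value of joint keeper above 0.0155 m and value of joint plunger between 0.005 and 0.0205 m and velocity of joint plunger between -0.005 and 0.005 m/s); the robot touches nothing.
It fails at once if the catch and its rubber stop are loaded with more than 16 N in all (contact force between catch and anything else above 16 N).
It fails at once if a bystander is moved by more than 25 mm (distance of any of spool_pale, spool_dark, cap, cement, hook_box, bobbin, wax from where it was at the start of the episode above 0.025 m).
It also fails if it takes over 64 s, if anything falls off the work surface, if the arm or the gripper's body presses on something with over 40 N, if the wrist force passes 120 N, or if a joint passes its speed limit or range.

## Working session

There is one attempt and no reset: what is moved stays moved. The work goes in short steps, Python scripts to look and compute and a tool call to move; the robot and the scene stay as the last step left them, time stands still between calls to the robot, and variables do not carry over. Pictures are saved under pics/ and viewed, at most 10 in all, crops included, and the job is handed in when it is done.

Besides the shell and the picture viewer there is one more tool, called after "Call:" as a command line: name --argument value ..., lists and objects as JSON in quotes. send_rows: Moves the arm, as the interface text tells. Its arguments: {"type":"object","properties":{"dr":{"type":"array","items":{"type":"array","items":{"type":"number"}}},"xyz":{"type":"array","items":{"type":"array","items":{"type":"number"}}},"jaw":{"type":"array","items":{"type":"number"}}},"required":["dr","xyz","jaw"]}

```bash
mkdir -p pics; python3 - <<'E'
from bench import ctrl
import cv2,numpy as np
o=ctrl.get_obs();print({k:np.round(v,4) for k,v in o.items()},ctrl.tip_extent)
for n in("scene","side","wrist"):
    c=ctrl.calibration(n);im=ctrl.camera(n)
    print(n,np.round(c["camera_matrix"],1).tolist(),np.round(c["world_from_camera"],3).tolist(),[k for k in c])
    cv2.imwrite(f"pics/{n}0.png",im[...,::-1]);np.save(f"{n}0.npy",im)
E
```

```text
{'time_s': np.float64(0.0), 'q': array([ 1.1127,  0.1815,  1.608 , -0.    ,  1.3538, -0.2063]), 'dq': array([-0.001 , -0.0001,  0.0009, -0.0022,  0.0005, -0.0005]), 'joint_efforts': array([ 1.40000e-03, -4.44864e+01, -3.51344e+01, -1.00000e-04,
        9.00000e-03, -0.00000e+00]), 'eef_pos': array([0.143 , 0.5564, 0.2494]), 'eef_rot': array([-3.000e-04,  1.256e-01,  9.921e-01, -8.000e-04]), 'wrist_force': array([-0.0126,  0.1514, -0.4773]), 'torque': array([-0.001 ,  0.0278,  0.0182]), 'grasp_force': np.float64(0.0), 'opening': np.float64(0.9992)} 0.019
scene [[534.9, 0.0, 322.4], [0.0, 534.9, 243.0], [0.0, 0.0, 1.0]] [[0.578, -0.431, 0.693, 1.26], [0.816, 0.322, -0.48, -0.436], [-0.016, 0.843, 0.537, 0.605], [0.0, 0.0, 0.0, 1.0]] ['camera_matrix', 'world_from_camera']
side [[480.9, 0.0, 320.2], [0.0, 480.9, 236.9], [0.0, 0.0, 1.0]] [[0.735, 0.478, -0.481, 0.231], [-0.678, 0.505, -0.534, -0.368], [-0.013, 0.719, 0.695, 0.621], [0.0, 0.0, 0.0, 1.0]] ['camera_matrix', 'world_from_camera']
wrist [[367.8, 0.0, 318.8], [0.0, 367.8, 241.6], [0.0, 0.0, 1.0]] [[0.25, -0.923, -0.294, 0.067], [0.968, 0.237, 0.077, 0.576], [-0.001, -0.303, 0.953, 0.373], [0.0, 0.0, 0.0, 1.0]] ['camera_matrix', 'world_from_camera']
```

View pics/scene0.png

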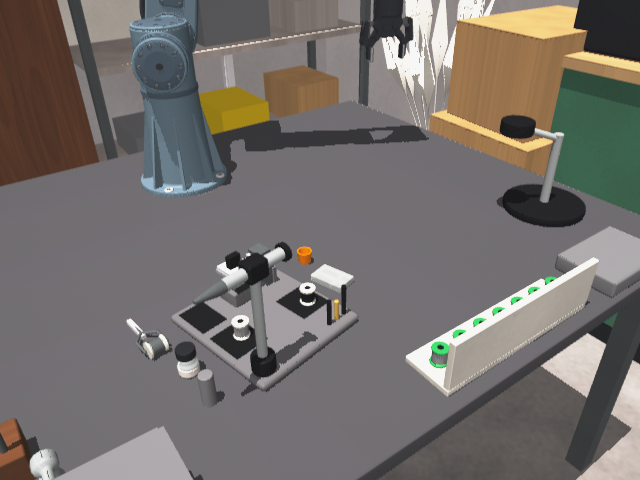

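View pics/side0.png

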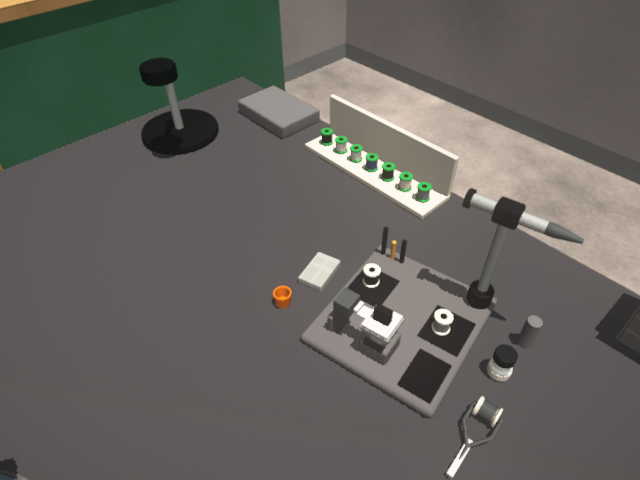

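View pics/wrist0.png

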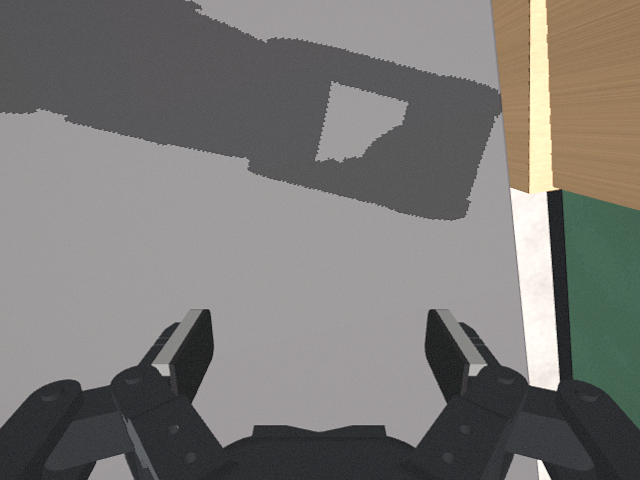

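The scene view shows the base centre-left (plunger and keeper near (240,265)). The side view shows the base corners at about (306,335), (433,402), (495,297) and (393,252), the rib at (383,315) and the catch at (345,310). The wrist view shows only empty table. I'll cast rays for a coarse fit and view enlarged crops.

```bash
cat > h.py <<'E'
import numpy as np,cv2
from bench import ctrl
def ray(c,uv):
    K=np.array(c["camera_matrix"]);T=np.array(c["world_from_camera"])
    d=np.linalg.inv(K)@[uv[0],uv[1],1];d=T[:3,:3]@[d[0],-d[1],-d[2]]
    return T[:3,3],d
def onz(c,uv,z):
    o,d=ray(c,uv);return o+d*(z-o[2])/d[2]
def tri(c1,u1,c2,u2):
    o,d=ray(c1,u1);p,e=ray(c2,u2)
    s=np.linalg.lstsq(np.c_[d,-e],p-o,rcond=None)[0]
    a,b=o+s[0]*d,p+s[1]*e;return (a+b)/2,np.linalg.norm(a-b)
def proj(c,P):
    T=np.linalg.inv(c["world_from_camera"]);q=T[:3,:3]@P+T[:3,3];q=np.array(c["camera_matrix"])@[q[0],-q[1],-q[2]];return q[:2]/q[2]
E
python3 - <<'E'
from h import *
s=ctrl.calibration("side")
L=[(-.05,.11),(-.05,-.11),(.19,-.11),(.19,.11)]
P=np.array([onz(s,u,.016)[:2] for u in [(306,335),(433,402),(495,297),(393,252)]])
print(P.round(3),np.linalg.norm(P-np.roll(P,-1,0),axis=1))
A=[];b=[]
for (x,y),p in zip(L,P): A+=[[x,-y,1,0],[y,x,0,1]];b+=list(p)
r=np.linalg.lstsq(np.array(A),np.array(b),rcond=None)[0];print(r,np.hypot(*r[:2]),np.arctan2(r[1],r[0]))
print("rib side z.1",onz(s,(383,315),.1))
im=np.load("side0.npy")[280:370,300:420];a=cv2.resize(im,None,fx=6,fy=6,interpolation=cv2.INTER_CUBIC)
cv2.imwrite("pics/sc.png",a[...,::-1])
im=np.load("scene0.npy")[230:310,200:310];a=cv2.resize(im,None,fx=7,fy=7,interpolation=cv2.INTER_CUBIC)
cv2.imwrite("pics/cc.png",a[...,::-1])
E
```

```text
[[ 0.491 -0.044]
 [ 0.544 -0.239]
 [ 0.758 -0.196]
 [ 0.716 -0.019]] [0.20225696 0.21838537 0.18223907 0.22647041]
[ 0.88379054  0.17546289  0.56547242 -0.13686728] 0.9010399254638899 0.19598599902132569
rib side z.1 [ 0.55058404 -0.1354985   0.1       ]
```

View pics/sc.png

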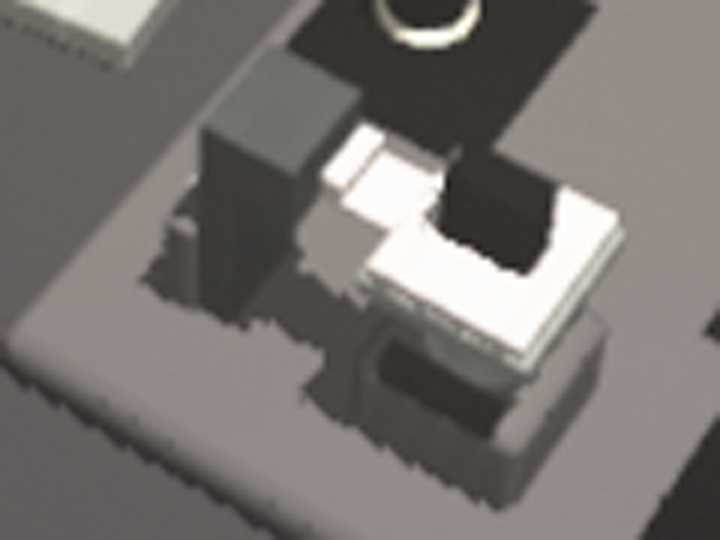

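View pics/cc.png

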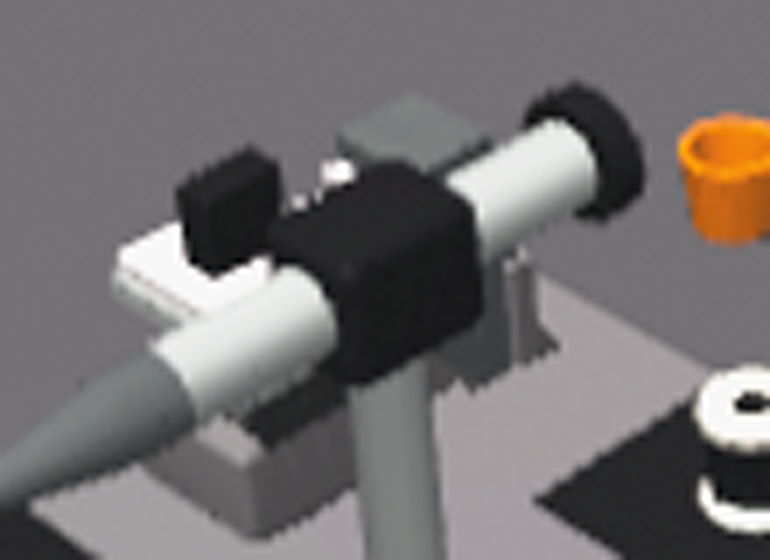

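The side crop clearly shows the plate corners at crop (368,270), (522,355) and (622,228), the rib's foot at (440,215), (525,272) and (552,240), and the catch's top at (205,128), (298,175), (360,95) and (280,45). In the scene crop the vise head hides part of the plate, but the rib's top is visible at about (178-280,150-190). The base's edges are rounded, so I'll use the plate and catch.

```bash
python3 - <<'E'
from h import *
s=ctrl.calibration("side");c=ctrl.calibration("scene")
f=lambda u:(300+(u[0]+.5)/6-.5,280+(u[1]+.5)/6-.5)
g=lambda u:(200+(u[0]+.5)/7-.5,230+(u[1]+.5)/7-.5)
def show(n,L,z):
    P=np.array([onz(s,f(u),z)[:2] for u in L]);d=np.diff(P,axis=0)
    print(n,P.round(4).tolist(),np.linalg.norm(d,axis=1).round(4),np.degrees(np.arctan2(d[:,1],d[:,0])).round(1))
    return P
p=show("plate",[(368,270),(522,355),(622,228)],.083);print("centre",(p[0]+p[2])/2)
p=show("foot",[(440,215),(525,272),(552,240)],.083);print("centre",(p[0]+p[2])/2)
p=show("catch",[(205,128),(298,175),(360,95),(280,45)],.092);print("centre",p.mean(0))
p=show("base",[(36,325),(10,340)],.016)
# rib top: corners in both views
for a in [(178,185),(250,148),(280,165),(203,205)]: print(onz(c,g(a),.107).round(4))
E
```

```text
plate [[0.5274, -0.1182], [0.5357, -0.157], [0.5779, -0.1498]] [0.0397 0.0428] [-77.9   9.7]
centre [ 0.55265374 -0.13396951]
foot [[0.5504, -0.1189], [0.5527, -0.1427], [0.5638, -0.1411]] [0.0239 0.0112] [-84.5   8.6]
centre [ 0.55710143 -0.12997993]
catch [[0.5237, -0.0689], [0.5298, -0.0933], [0.5569, -0.0868], [0.554, -0.0632]] [0.0251 0.0279 0.0237] [-76.   13.5  96.9]
centre [ 0.54109804 -0.07803758]
base [[0.492, -0.0418], [0.4844, -0.0407]] [0.0077] [171.8]
[ 0.5534 -0.1448  0.107 ]
[ 0.5493 -0.1233  0.107 ]
[ 0.5604 -0.121   0.107 ]
[ 0.5647 -0.1438  0.107 ]
```

Call:
send_rows --dr '[[0,0,0.7],[0,0,1.4],[0,0,2.1],[0,0,2.8],[0,0,3.5],[0,0,4.2],[0,0,4.9],[0,0,5.6]]' --xyz '[[-3.7,-3.6,0],[-7.4,-7.2,0],[-11,-10.9,0],[-14.7,-14.5,0],[-18.4,-18.1,0],[-22,-21.7,0],[-25.7,-25.4,0],[-29.4,-29,0]]' --jaw '[40,40,40,40,40,40,40,40]'

```text
time_s: 1.15
eef_pos: [0.3562, 0.2013, 0.2503]
eef_rot: [0.0, 0.408, 0.913, 0.0]
wrist_force: [1.5, -0.4, 0.3]
opening: 0.401
grasp_force: 0.0
```

Call:
send_rows --dr '[[0,0,0.7],[0,0,1.4],[0,0,2.1],[0,0,2.9],[0,0,3.6],[0,0,4.4],[0,0,5.17],[0,0,5.17]]' --xyz '[[-5.4,-1,0],[-10.8,-2.1,0],[-16.2,-3.2,0],[-21.6,-4.2,0],[-27.2,-5.3,0],[-32.7,-6.3,0],[-38.1,-7.4,0],[-38.1,-7.4,0]]' --jaw '[40,40,40,40,40,40,40,40]'

```text
time_s: 2.15
eef_pos: [0.5563, -0.1333, 0.2494]
eef_rot: [-0.0, 0.638, 0.77, -0.0]
wrist_force: [0.1, 1.1, -0.5]
opening: 0.399
grasp_force: 0.0
```

```bash
python3 - <<'E'
from h import *
o=ctrl.get_obs();print(o["eef_pos"],o["eef_rot"],o["wrist_force"])
c=ctrl.calibration("wrist");im=ctrl.camera("wrist");np.savez("w1.npz",im=im,K=c["camera_matrix"],T=c["world_from_camera"])
cv2.imwrite("pics/w1.png",im[...,::-1])
for n,z in(((.555,-.132),.107),((.552,-.135),.083)): print(proj(c,np.array([*n,z])))
E
```

```text
[ 0.55632465 -0.13326529  0.24938105] [-1.96054929e-04  6.38083224e-01  7.69967295e-01 -3.55293138e-04] [ 0.11431584  1.07051235 -0.54542072]
[318.09643877 230.78874609]
[313.91437775 225.47562013]
```

View pics/w1.png

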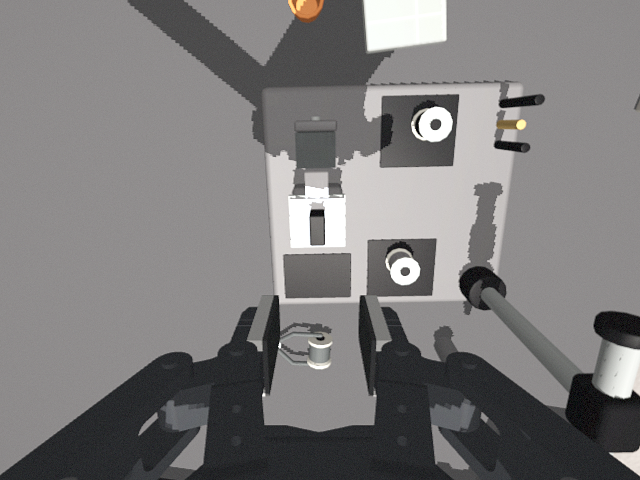

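The wrist view shows the plate at columns 289-346 and rows 196-248, the rib at columns 311-325 and rows 209-245, and the catch's roof at about (316,145). Everything is nearly aligned with the image. I'll measure these edges with masks.

```bash
python3 - <<'E'
from h import *
d=np.load("w1.npz");c=dict(camera_matrix=d["K"],world_from_camera=d["T"]);g=cv2.cvtColor(d["im"],cv2.COLOR_RGB2GRAY)
w=((g>215)*255).astype(np.uint8);w[:190]=0;w[255:]=0;w[:,:280]=0;w[:,355:]=0
k=cv2.morphologyEx(w,cv2.MORPH_CLOSE,np.ones((45,45)))
cn=max(cv2.findContours(w,0,2)[0],key=cv2.contourArea);r=cv2.minAreaRect(cn);B=cv2.boxPoints(r);print("plate",r)
P=np.array([onz(c,u,.083)[:2] for u in B]);e=np.roll(P,-1,0)-P
print(P.round(4).tolist(),np.linalg.norm(e,axis=1).round(4),np.degrees(np.arctan2(e[:,1],e[:,0])).round(1),"ctr",P.mean(0).round(4))
b=((g<110)*255).astype(np.uint8);m=np.zeros_like(b);m[203:255,304:334]=b[203:255,304:334]
cn=max(cv2.findContours(m,0,2)[0],key=cv2.contourArea);x,y,W,H=cv2.boundingRect(cn);print("rib",x,y,W,H)
for v in (212,220,226,235,243): print(v,g[v,305:333].tolist())
print("col",g[195:256,318].tolist())
t=np.radians(10.8)
R=np.array([[np.cos(t),np.sin(t)],[-np.sin(t),np.cos(t)]])
o=P.mean(0)
for n,u,z in(("top-y",(317.5,y+H-.5),.107),("foot+y",(317.5,y-.5),.083),("topL",(x-.5,y+H-3),.107),("topR",(x+W-.5,y+H-3),.107)):
    q=onz(c,u,z);print(n,q.round(4),"local to plate ctr",(R@(q[:2]-o)).round(4))
E
```

```text
plate ((316.5, 218.5), (57.0, 57.0), 90.0)
[[0.5266, -0.1102], [0.5709, -0.1018], [0.5807, -0.1484], [0.5342, -0.1572]] [0.0451 0.0476 0.0474 0.0476] [  10.7  -78.1 -169.3   99.2] ctr [ 0.5531 -0.1294]
rib 310 209 15 36
212 [255, 255, 255, 255, 254, 99, 9, 23, 23, 19, 33, 15, 21, 19, 16, 25, 18, 21, 10, 214, 255, 255, 255, 255, 255, 255, 255, 255]
220 [255, 255, 255, 255, 201, 87, 118, 122, 121, 124, 123, 124, 120, 119, 121, 120, 120, 124, 92, 57, 255, 255, 255, 255, 255, 255, 255, 255]
226 [255, 255, 255, 255, 233, 73, 112, 122, 116, 118, 120, 121, 118, 120, 120, 119, 118, 121, 96, 81, 255, 255, 255, 255, 255, 255, 255, 255]
235 [255, 255, 255, 255, 247, 82, 100, 113, 111, 111, 113, 114, 113, 117, 119, 116, 117, 118, 95, 39, 255, 255, 255, 255, 255, 255, 255, 255]
243 [255, 255, 255, 255, 255, 145, 84, 104, 101, 107, 107, 108, 111, 107, 112, 112, 110, 116, 99, 47, 255, 255, 255, 255, 255, 255, 255, 255]
col [255, 255, 255, 255, 255, 255, 255, 255, 204, 189, 191, 191, 193, 180, 96, 28, 20, 19, 26, 20, 32, 64, 112, 121, 123, 119, 119, 121, 119, 121, 121, 120, 117, 120, 118, 120, 118, 119, 115, 116, 117, 116, 112, 114, 112, 113, 110, 112, 107, 93, 200, 255, 226, 210, 208, 211, 208, 215, 177, 89, 110]
top-y [ 0.5566 -0.1427  0.107 ] local to plate ctr [ 0.0009 -0.0137]
foot+y [ 0.5523 -0.1206  0.083 ] local to plate ctr [0.0008 0.0089]
topL [ 0.5502 -0.1419  0.107 ] local to plate ctr [-0.0052 -0.0117]
topR [ 0.5614 -0.1398  0.107 ] local to plate ctr [ 0.0062 -0.0117]
```

The rib's centre is at (0.555,-0.132), its width of 11.4 mm fits, all views agree within about 2 mm, and the yaw is 10.7°. I'll descend with the jaws 34 mm apart.

Call:
send_rows --dr '[[0,0,0],[0,0,0],[0,0,0],[0,0,0],[0,0,0],[0,0,0],[0,0,0],[0,0,0]]' --xyz '[[0.18,-0.12,2],[0.18,-0.12,5],[0.18,-0.12,8],[0.18,-0.12,10.5],[0.18,-0.12,12.5],[0.18,-0.12,13.6],[0.18,-0.12,14.0],[0.18,-0.12,14.0]]' --jaw '[36,36,36,36,36,36,36,36]'

```text
time_s: 3.2
eef_pos: [0.5542, -0.1282, 0.1108]
eef_rot: [0.0, 0.636, 0.772, 0.0]
wrist_force: [0.6, 0.3, 0.4]
opening: 0.362
grasp_force: 0.0
```

```bash
python3 - <<'E'
from h import *
o=ctrl.get_obs();print(o["eef_pos"],o["wrist_force"],ctrl.tip_extent)
im=ctrl.camera("wrist");im2=ctrl.camera("side")
a=cv2.resize(im[200:470,190:450],None,fx=1.5,fy=1.5);b=cv2.resize(im2[270:370,300:420],(390,325),interpolation=cv2.INTER_CUBIC)
b=cv2.copyMakeBorder(b,0,a.shape[0]-325,0,0,0);cv2.imwrite("pics/w2.png",np.hstack([a,b])[...,::-1])
E
```

```text
[ 0.55420109 -0.12818018  0.11079427] [0.59199576 0.25385476 0.41421192] 0.019
```

View pics/w2.png

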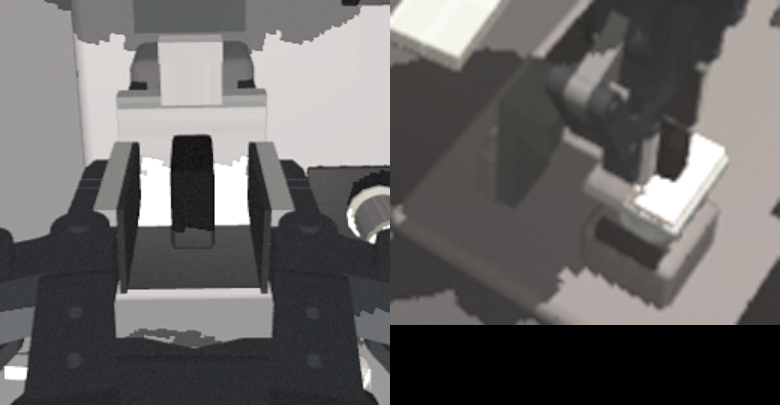

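The rib sits centred between the fingers, just above the plate. I'll shift 3 mm back, go 4 mm lower and close.

Call:
send_rows --dr '[[0,0,0],[0,0,0],[0,0,0],[0,0,0],[0,0,0],[0,0,0],[0,0,0],[0,0,0]]' --xyz '[[-0.15,0,0.2],[-0.3,0,0.4],[-0.3,0,0.4],[-0.3,0,0.4],[-0.3,0,0.4],[-0.3,0,0.4],[-0.3,0,0.4],[-0.3,0,0.4]]' --jaw '[30,26,22,18,14,10,5,0]'

```text
time_s: 4.3
eef_pos: [0.5545, -0.1314, 0.1065]
eef_rot: [0.0, 0.636, 0.771, -0.0]
wrist_force: [-1.5, -0.3, 3.2]
opening: 0.124
grasp_force: 60.4
```

Call:
send_rows --dr '[[0,0,0],[0,0,0],[0,0,0],[0,0,0],[0,0,0],[0,0,0],[0,0,0],[0,0,0]]' --xyz '[[0,0,0],[0,0,0],[0,0,0],[0,0,0],[0,0,0],[0,0,0],[0,0,0],[0,0,0]]' --jaw '[0,0,0,0,0,0,0,0]'

```text
time_s: 5.3
eef_pos: [0.5545, -0.1314, 0.1063]
eef_rot: [-0.0, 0.636, 0.771, -0.0]
wrist_force: [-3.2, -1.1, 3.2]
opening: 0.125
grasp_force: 60.5
```

Gripped with 60 N. I'll press 9 mm, still short of the earliest stop.

Call:
send_rows --dr '[[0,0,0],[0,0,0],[0,0,0],[0,0,0],[0,0,0],[0,0,0],[0,0,0],[0,0,0]]' --xyz '[[0,0,0.15],[0,0,0.3],[0,0,0.45],[0,0,0.6],[0,0,0.75],[0,0,0.9],[0,0,0.9],[0,0,0.9]]' --jaw '[0,0,0,0,0,0,0,0]'

```text
time_s: 6.3
eef_pos: [0.5545, -0.1314, 0.0973]
eef_rot: [-0.0, 0.636, 0.771, -0.0]
wrist_force: [-3.6, -0.5, 4.1]
opening: 0.127
grasp_force: 60.8
```

Call:
send_rows --dr '[[0,0,0],[0,0,0],[0,0,0],[0,0,0],[0,0,0],[0,0,0],[0,0,0],[0,0,0]]' --xyz '[[0,0,0.05],[0,0,0.1],[0,0,0.1],[0,0,0.1],[0,0,0.1],[0,0,0.1],[0,0,0.1],[0,0,0.1]]' --jaw '[0,0,0,0,0,0,0,0]'

```text
time_s: 7.3
eef_pos: [0.5545, -0.1314, 0.0963]
eef_rot: [-0.0, 0.636, 0.771, -0.0]
wrist_force: [-3.6, -0.4, 6.0]
opening: 0.124
grasp_force: 60.8
```

Call:
send_rows --dr '[[0,0,0],[0,0,0],[0,0,0],[0,0,0],[0,0,0],[0,0,0],[0,0,0],[0,0,0]]' --xyz '[[0,0,0.04],[0,0,0.08],[0,0,0.12],[0,0,0.14],[0,0,0.14],[0,0,0.14],[0,0,0.14],[0,0,0.14]]' --jaw '[0,0,0,0,0,0,0,0]'

```text
time_s: 8.3
eef_pos: [0.5545, -0.1314, 0.0949]
eef_rot: [-0.0, 0.636, 0.771, -0.0]
wrist_force: [-4.5, -1.1, 4.6]
opening: 0.125
grasp_force: 60.9
```

Call:
send_rows --dr '[[0,0,0],[0,0,0],[0,0,0],[0,0,0],[0,0,0],[0,0,0],[0,0,0],[0,0,0]]' --xyz '[[0,0,0.04],[0,0,0.08],[0,0,0.08],[0,0,0.08],[0,0,0.08],[0,0,0.08],[0,0,0.08],[0,0,0.08]]' --jaw '[0,0,0,0,0,0,0,0]'

```text
time_s: 9.3
eef_pos: [0.5546, -0.1314, 0.0941]
eef_rot: [0.0, 0.636, 0.771, -0.0]
wrist_force: [-3.5, -1.0, 5.4]
opening: 0.123
grasp_force: 60.9
```

```bash
python3 - <<'E'
from h import *
o=ctrl.get_obs();print(o["eef_pos"],o["wrist_force"])
im=ctrl.camera("wrist");im2=ctrl.camera("side")
a=cv2.resize(im[200:470,190:450],None,fx=1.5,fy=1.5);b=cv2.resize(im2[270:370,300:420],(390,325),interpolation=cv2.INTER_CUBIC)
b=cv2.copyMakeBorder(b,0,a.shape[0]-325,0,0,0);cv2.imwrite("pics/w3.png",np.hstack([a,b])[...,::-1])
E
```

```text
[ 0.55456802 -0.13138884  0.09412378] [-3.46152018 -1.04155204  5.44045033]
```

View pics/w3.png

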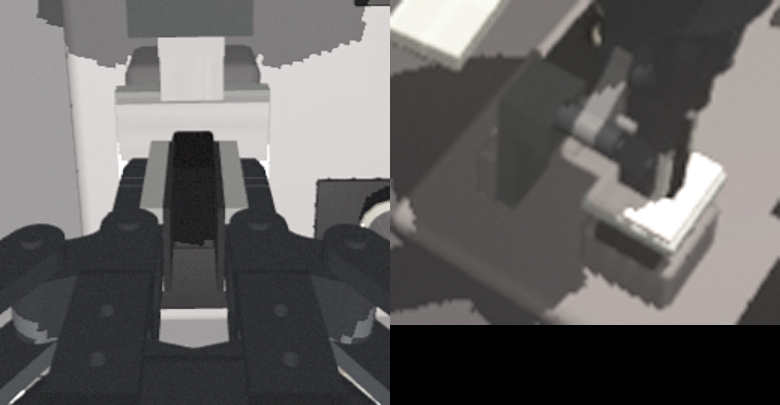

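The rib is held centred, and the side view shows the head lower over the housing, so the plunger moves with the hand. I'll continue feeling for the stop.

Call:
send_rows --dr '[[0,0,0],[0,0,0],[0,0,0],[0,0,0],[0,0,0],[0,0,0],[0,0,0],[0,0,0]]' --xyz '[[0,0,0.04],[0,0,0.08],[0,0,0.08],[0,0,0.08],[0,0,0.08],[0,0,0.08],[0,0,0.08],[0,0,0.08]]' --jaw '[0,0,0,0,0,0,0,0]'

```text
time_s: 10.4
eef_pos: [0.5546, -0.1314, 0.0933]
eef_rot: [0.0, 0.636, 0.771, -0.0]
wrist_force: [-3.6, -0.7, 4.8]
opening: 0.119
grasp_force: 60.9
```

```bash
python3 - <<'E'
from h import *
o=ctrl.get_obs();print(o["eef_pos"],o["wrist_force"],o["torque"],o["joint_efforts"])
E
```

```text
[ 0.5545628  -0.13138771  0.09334663] [-3.60143153 -0.665199    4.80302173] [-0.12079551  0.72268592  0.21559211] [  0.80514455 -45.3513515  -29.2746824    0.78534465  -1.03478596
   0.19073803]
```

Call:
send_rows --dr '[[0,0,0],[0,0,0],[0,0,0],[0,0,0],[0,0,0],[0,0,0],[0,0,0],[0,0,0]]' --xyz '[[0,0,0.04],[0,0,0.08],[0,0,0.08],[0,0,0.08],[0,0,0.08],[0,0,0.08],[0,0,0.08],[0,0,0.08]]' --jaw '[0,0,0,0,0,0,0,0]'

```text
time_s: 11.4
eef_pos: [0.5546, -0.1314, 0.0926]
eef_rot: [0.0, 0.636, 0.771, -0.0]
wrist_force: [-3.9, -1.1, 5.5]
opening: 0.121
grasp_force: 60.9
```

Call:
send_rows --dr '[[0,0,0],[0,0,0],[0,0,0],[0,0,0],[0,0,0],[0,0,0],[0,0,0],[0,0,0]]' --xyz '[[0,0,0.04],[0,0,0.08],[0,0,0.08],[0,0,0.08],[0,0,0.08],[0,0,0.08],[0,0,0.08],[0,0,0.08]]' --jaw '[0,0,0,0,0,0,0,0]'

```text
time_s: 12.4
eef_pos: [0.5546, -0.1314, 0.0918]
eef_rot: [0.0, 0.636, 0.771, -0.0]
wrist_force: [-4.0, -0.6, 5.4]
opening: 0.125
grasp_force: 60.9
```

Call:
send_rows --dr '[[0,0,0],[0,0,0],[0,0,0],[0,0,0],[0,0,0],[0,0,0],[0,0,0],[0,0,0]]' --xyz '[[0,0,0.04],[0,0,0.08],[0,0,0.08],[0,0,0.08],[0,0,0.08],[0,0,0.08],[0,0,0.08],[0,0,0.08]]' --jaw '[0,0,0,0,0,0,0,0]'

```text
time_s: 13.4
eef_pos: [0.5545, -0.1314, 0.091]
eef_rot: [-0.0, 0.636, 0.771, -0.0]
wrist_force: [-4.6, -1.6, 5.5]
opening: 0.128
grasp_force: 61.0
```

Call:
send_rows --dr '[[0,0,0],[0,0,0],[0,0,0],[0,0,0],[0,0,0],[0,0,0],[0,0,0],[0,0,0]]' --xyz '[[0,0,0.04],[0,0,0.08],[0,0,0.08],[0,0,0.08],[0,0,0.08],[0,0,0.08],[0,0,0.08],[0,0,0.08]]' --jaw '[0,0,0,0,0,0,0,0]'

```text
time_s: 14.4
eef_pos: [0.5546, -0.1314, 0.0902]
eef_rot: [-0.0, 0.636, 0.771, -0.0]
wrist_force: [-3.9, -0.2, 6.4]
opening: 0.125
grasp_force: 61.0
```

Call:
send_rows --dr '[[0,0,0],[0,0,0],[0,0,0],[0,0,0],[0,0,0],[0,0,0],[0,0,0],[0,0,0]]' --xyz '[[0,0,0.04],[0,0,0.08],[0,0,0.08],[0,0,0.08],[0,0,0.08],[0,0,0.08],[0,0,0.08],[0,0,0.08]]' --jaw '[0,0,0,0,0,0,0,0]'

```text
time_s: 15.4
eef_pos: [0.5546, -0.1314, 0.0894]
eef_rot: [-0.0, 0.636, 0.771, -0.0]
wrist_force: [-4.2, -0.3, 6.3]
opening: 0.123
grasp_force: 61.0
```

Call:
send_rows --dr '[[0,0,0],[0,0,0],[0,0,0],[0,0,0],[0,0,0],[0,0,0],[0,0,0],[0,0,0]]' --xyz '[[0,0,0.04],[0,0,0.08],[0,0,0.08],[0,0,0.08],[0,0,0.08],[0,0,0.08],[0,0,0.08],[0,0,0.08]]' --jaw '[0,0,0,0,0,0,0,0]'

```text
time_s: 16.4
eef_pos: [0.5546, -0.1314, 0.0887]
eef_rot: [0.0, 0.636, 0.771, -0.0]
wrist_force: [-4.2, -0.2, 6.6]
opening: 0.132
grasp_force: 61.0
```

Call:
send_rows --dr '[[0,0,0],[0,0,0],[0,0,0],[0,0,0],[0,0,0],[0,0,0],[0,0,0],[0,0,0]]' --xyz '[[0,0,0.04],[0,0,0.08],[0,0,0.08],[0,0,0.08],[0,0,0.08],[0,0,0.08],[0,0,0.08],[0,0,0.08]]' --jaw '[0,0,0,0,0,0,0,0]'

```text
time_s: 17.4
eef_pos: [0.5545, -0.1314, 0.0878]
eef_rot: [-0.0, 0.636, 0.771, -0.0]
wrist_force: [-4.5, -1.2, 7.0]
opening: 0.124
grasp_force: 61.1
```

Call:
send_rows --dr '[[0,0,0],[0,0,0],[0,0,0],[0,0,0],[0,0,0],[0,0,0],[0,0,0],[0,0,0]]' --xyz '[[0,0,0.04],[0,0,0.08],[0,0,0.08],[0,0,0.08],[0,0,0.08],[0,0,0.08],[0,0,0.08],[0,0,0.08]]' --jaw '[0,0,0,0,0,0,0,0]'

```text
time_s: 18.4
eef_pos: [0.5546, -0.1314, 0.0871]
eef_rot: [0.0, 0.636, 0.771, -0.0]
wrist_force: [-4.9, -0.5, 6.8]
opening: 0.126
grasp_force: 61.1
```

Call:
send_rows --dr '[[0,0,0],[0,0,0],[0,0,0],[0,0,0],[0,0,0],[0,0,0],[0,0,0],[0,0,0]]' --xyz '[[0,0,0.04],[0,0,0.08],[0,0,0.08],[0,0,0.08],[0,0,0.08],[0,0,0.08],[0,0,0.08],[0,0,0.08]]' --jaw '[0,0,0,0,0,0,0,0]'

```text
time_s: 19.4
eef_pos: [0.5546, -0.1314, 0.0863]
eef_rot: [0.0, 0.636, 0.771, -0.0]
wrist_force: [-4.6, -0.3, 7.5]
opening: 0.127
grasp_force: 61.1
```

Call:
send_rows --dr '[[0,0,0],[0,0,0],[0,0,0],[0,0,0],[0,0,0],[0,0,0],[0,0,0],[0,0,0]]' --xyz '[[0,0,0.04],[0,0,0.08],[0,0,0.08],[0,0,0.08],[0,0,0.08],[0,0,0.08],[0,0,0.08],[0,0,0.08]]' --jaw '[0,0,0,0,0,0,0,0]'

```text
time_s: 20.4
eef_pos: [0.5546, -0.1315, 0.086]
eef_rot: [0.0, 0.636, 0.771, -0.0]
wrist_force: [-6.4, -0.6, 9.9]
opening: 0.124
grasp_force: 61.5
```

The stop is felt at about 20.7 mm of travel: force is up to 9.9 N and only 0.3 mm was gained. I'll press 0.4 mm more and begin the slide (+tool x = base +y) with 4 mm.

Call:
send_rows --dr '[[0,0,0],[0,0,0],[0,0,0],[0,0,0],[0,0,0],[0,0,0],[0,0,0],[0,0,0]]' --xyz '[[0,0,0.02],[0,0,0.04],[0.1,0,0.04],[0.2,0,0.04],[0.3,0,0.04],[0.4,0,0.04],[0.4,0,0.04],[0.4,0,0.04]]' --jaw '[0,0,0,0,0,0,0,0]'

```text
time_s: 21.4
eef_pos: [0.5539, -0.128, 0.0858]
eef_rot: [0.0, 0.636, 0.771, -0.0]
wrist_force: [-7.3, -1.1, 12.0]
opening: 0.123
grasp_force: 61.8
```

Call:
send_rows --dr '[[0,0,0],[0,0,0],[0,0,0],[0,0,0],[0,0,0],[0,0,0],[0,0,0],[0,0,0]]' --xyz '[[0.08,0,0],[0.16,0,0],[0.24,0,0],[0.32,0,0],[0.4,0,0],[0.4,0,0],[0.4,0,0],[0.4,0,0]]' --jaw '[0,0,0,0,0,0,0,0]'

```text
time_s: 22.4
eef_pos: [0.5531, -0.1241, 0.0858]
eef_rot: [0.0, 0.636, 0.771, -0.0]
wrist_force: [-7.3, -2.9, 12.3]
opening: 0.128
grasp_force: 61.8
```

It has passed under the tooth's front. On by 7 mm.

Call:
send_rows --dr '[[0,0,0],[0,0,0],[0,0,0],[0,0,0],[0,0,0],[0,0,0],[0,0,0],[0,0,0]]' --xyz '[[0.12,0,0],[0.24,0,0],[0.36,0,0],[0.48,0,0],[0.6,0,0],[0.7,0,0],[0.7,0,0],[0.7,0,0]]' --jaw '[0,0,0,0,0,0,0,0]'

```text
time_s: 23.4
eef_pos: [0.5517, -0.1172, 0.0858]
eef_rot: [0.0, 0.636, 0.771, -0.0]
wrist_force: [-7.5, -2.4, 12.6]
opening: 0.123
grasp_force: 61.8
```

Call:
send_rows --dr '[[0,0,0],[0,0,0],[0,0,0],[0,0,0],[0,0,0],[0,0,0],[0,0,0],[0,0,0]]' --xyz '[[0.05,0,0],[0.1,0,0],[0.15,0,0],[0.15,0,0],[0.15,0,0],[0.15,0,0],[0.15,0,0],[0.15,0,0]]' --jaw '[0,0,0,0,0,0,0,0]'

```text
time_s: 24.4
eef_pos: [0.5514, -0.1157, 0.0858]
eef_rot: [0.0, 0.636, 0.771, -0.0]
wrist_force: [-6.9, -0.9, 11.4]
opening: 0.124
grasp_force: 61.8
```

Travel is now 16 mm, so the keeper is at 16-19 mm. I'll feel for the back wall in small steps.

Call:
send_rows --dr '[[0,0,0],[0,0,0],[0,0,0],[0,0,0],[0,0,0],[0,0,0],[0,0,0],[0,0,0]]' --xyz '[[0.05,0,0],[0.1,0,0],[0.1,0,0],[0.1,0,0],[0.1,0,0],[0.1,0,0],[0.1,0,0],[0.1,0,0]]' --jaw '[0,0,0,0,0,0,0,0]'

```text
time_s: 25.4
eef_pos: [0.5512, -0.1148, 0.0858]
eef_rot: [0.0, 0.636, 0.771, -0.0]
wrist_force: [-7.5, -1.7, 12.4]
opening: 0.123
grasp_force: 61.8
```

Call:
send_rows --dr '[[0,0,0],[0,0,0],[0,0,0],[0,0,0],[0,0,0],[0,0,0],[0,0,0],[0,0,0]]' --xyz '[[0.05,0,0],[0.1,0,0],[0.1,0,0],[0.1,0,0],[0.1,0,0],[0.1,0,0],[0.1,0,0],[0.1,0,0]]' --jaw '[0,0,0,0,0,0,0,0]'

```text
time_s: 26.4
eef_pos: [0.551, -0.1138, 0.0858]
eef_rot: [0.0, 0.636, 0.771, -0.0]
wrist_force: [-7.3, -1.7, 11.9]
opening: 0.127
grasp_force: 61.8
```

Travel is 18 mm with no wall contact, so the keeper is at 18-20 mm. I'll ease up 3 mm and then open gently.

Call:
send_rows --dr '[[0,0,0],[0,0,0],[0,0,0],[0,0,0],[0,0,0],[0,0,0],[0,0,0],[0,0,0]]' --xyz '[[0,0,-0.06],[0,0,-0.12],[0,0,-0.18],[0,0,-0.24],[0,0,-0.3],[0,0,-0.36],[0,0,-0.36],[0,0,-0.36]]' --jaw '[0,0,0,0,0,0,0,0]'

```text
time_s: 27.4
eef_pos: [0.5509, -0.1135, 0.0887]
eef_rot: [0.0, 0.636, 0.771, -0.0]
wrist_force: [-4.8, -2.3, 5.6]
opening: 0.121
grasp_force: 61.1
```

Call:
send_rows --dr '[[0,0,0],[0,0,0],[0,0,0],[0,0,0],[0,0,0],[0,0,0],[0,0,0],[0,0,0]]' --xyz '[[0,0,0],[0,0,0],[0,0,0],[0,0,0],[0,0,0],[0,0,0],[0,0,0],[0,0,0]]' --jaw '[14,17,20,24,28,32,36,36]'

```text
time_s: 28.4
eef_pos: [0.5511, -0.1132, 0.0885]
eef_rot: [0.0, 0.636, 0.771, 0.0]
wrist_force: [0.0, -0.1, -0.8]
opening: 0.361
grasp_force: 0.0
```

Released. I'll rise straight up, then look.

Call:
send_rows --dr '[[0,0,0],[0,0,0],[0,0,0],[0,0,0],[0,0,0],[0,0,0],[0,0,0],[0,0,0]]' --xyz '[[0,0,-0.6],[0,0,-2],[0,0,-4],[0,0,-7],[0,0,-10],[0,0,-13],[0,0,-15],[0,0,-15]]' --jaw '[36,36,36,36,36,36,36,36]'

```text
time_s: 29.4
eef_pos: [0.5523, -0.1137, 0.2415]
eef_rot: [0.003, 0.636, 0.771, 0.001]
wrist_force: [-1.0, 0.0, 0.3]
opening: 0.361
grasp_force: 0.0
```

```bash
python3 - <<'E'
from h import *
o=ctrl.get_obs();print(o["eef_pos"],o["wrist_force"])
c=ctrl.calibration("wrist");im=ctrl.camera("wrist");im2=ctrl.camera("side")
g=cv2.cvtColor(im,cv2.COLOR_RGB2GRAY);v,u=proj(c,np.array([.551,-.1138,.107]))[::-1];print(u,v)
a=cv2.resize(im[80:280,220:420],(400,400));b=cv2.resize(im2[270:370,300:400],(400,400),interpolation=cv2.INTER_CUBIC)
cv2.imwrite("pics/w4.png",np.hstack([a,b])[...,::-1])
E
```

```text
[ 0.55227409 -0.11369503  0.24145571] [-1.03629129  0.0141051   0.30345031]
316.8243304741773 235.0239184006433
```

View pics/w4.png

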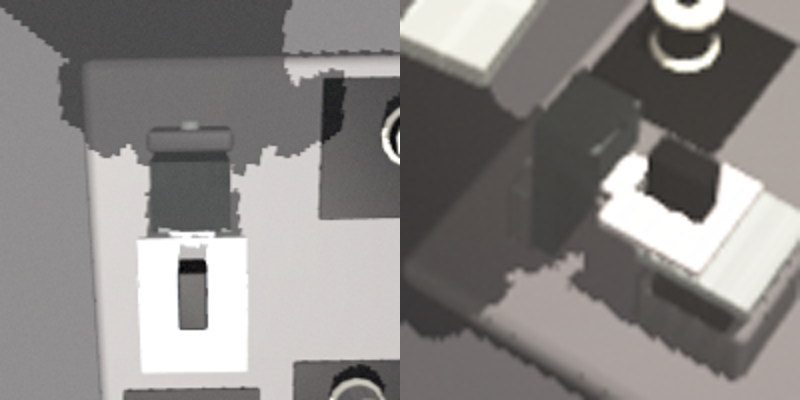

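Both views show the plate held low with its tongue under the catch's roof and the rib close to the catch. The fingers are clear and the spools are in place, so I'll hand in.

```bash
python3 -c "
from bench import ctrl
print(ctrl.hand_in())"
```

```text
the job is handed in; nothing more can be done
None
```

I pressed the plunger until I felt its stop at about 20.7 mm, slid the keeper about 18 mm under the catch and let go; the last pictures show the catch holding the plunger down, and I handed the job in at about 29.5 s (no verdict was returned).

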